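Offer up the off-centre gauge bridge to the compaction mould

TASK

Of the three gauge bridges on the bench, take the one whose two holes are spaced to fit the mould's two tie rods, pick it up by its balance point and carry it level, without touching the mould. Finish while still holding it level and steady above the mould, each hole lined up over a rod tip (the orange heavy block over the rod with the orange sleeve), about 25 mm clear of the tips: do not lower it on or let go. Leave the other two bridges, the tin, the dial gauge and the spanner where they are.

Things in the scene. Friction and masses are not known exactly. Their poses are not given: they have to be found in the camera images.
- bridge_a: Look-alike of bridge_b in every part but its length, same origin and axes, about 0.6 kg. Holes 115 apart (x = +57.5 block, -57.5 eye): too short for the mould. Overall length 146.
- bridge_b: Gauge bridge lying level, 171 long, 0.5 to 0.8 kg: dark steel bar 18 wide, 14 high (20 to 34 above its underside) from an orange heavy block (36 along the bar, 38 wide, 36 high) to a slim round dark eye (26 diameter, 36 high). Upright 16 holes in block and eye, 140 apart: the size that fits the mould. Origin: underside, midway between the holes; x along the bar to the block (hole at +70), z up.
- bridge_c: Look-alike of bridge_b in every part but its length, same origin and axes, about 0.6 kg. Holes 165 apart (x = +82.5 block, -82.5 eye): too long for the mould. Overall length 196.
- bridge_b_balance (a point): Balance point of bridge_b: on the bar's centre line, 26 from the middle towards the orange block, at mid-height of the bar (27 above the underside of block and eye). Axes as bridge_b. Grip it here, fingers closing across the 18 width; 26 of bar is free on the block's side.
- bridge_b_heavy_eye (a point): Centre of the hole in bridge_b's orange block, at the block's underside. A small black screw knob sticks out 12 from the block's +y side.
- bridge_b_light_eye (a point): Centre of the hole in bridge_b's slim round eye, at the eye's underside.
- mould: Steel compaction mould fixed to the bench: round base plate 180 diameter and 12 thick, open cylinder (collar 120 diameter, rim 128 above the bench), two upright dark tie rods 10 diameter, 140 apart, tips 150 above the bench. Origin: centre of the base plate on the bench; x axis points to the rod that wears an orange sleeve (15 diameter), z up.
- rod_orange_tip (a point): Tip of the tie rod with the orange sleeve: x = +70 on the mould, 150 above the bench.
- rod_plain_tip (a point): Tip of the plain dark tie rod: x = -70 on the mould, 150 above the bench.
- sample_tin: Closed aluminium sample tin, 64 diameter, 55 high; origin at the centre of its underside. Bystander.
- dial_gauge: Dial gauge lying face up: steel disc 58 diameter, 20 high, white face, stem sticking out 29 along its x axis; origin at the centre of its underside. Bystander.
- spanner: Steel spanner lying flat on the bench; origin on its underside near its middle. Bystander.
Mind the look-alikes: they are no part of the job. What is shaped like the bridge_b but purple is not meant. Several things look just like the mould: the one meant starts farthest to the robot's left.

How it is judged:
By the outcome, as a careful person would: the job done as asked, in the order asked, and still so for the second after the job is handed in, while the arm keeps its last pose, push and grip.
It also fails if it takes over 35 s, if anything falls off the work surface, if the arm or the gripper's body presses on something with over 40 N, if the wrist force passes 120 N, or if a joint passes its speed limit or range.

ROBOT

A 6-joint arm with a two-finger parallel gripper is mounted at the origin on the work surface. World frame = base frame: x ahead of the robot, y to its left, z up, the work surface at z = 0. Lengths are in m, angles in rad, forces in N, time in s.
With the tool pointing down it reaches from about 0.275 to 0.775 m from the base axis. Payload 14.6 kg.
Tool frame: the origin (TCP) lies at the very end of the fingers, on their centre line; the grasp point (between the pads) lies 19 mm behind it (env.grip_depth is the distance from the TCP to the grasp point, in m); z points along the fingers, y is the line along which they close (so a half turn about z gives the same grasp; the last joint's range is limited). The gripper opens to 85 mm and grips with 20 to 120 N. Pads are 22 mm wide; open, the fingers measure 114 mm over their backs; the gripper's body (76 mm by 85 mm) begins 54 mm behind the grasp point. The pads swing forward as they close: fully open they stand 13 mm farther back than shut.
Start: joints at [-1.42, 0.263, -0.048, 1.259, 0, 1.415], TCP at [0.158, -0.501, 0.231] pointing down, gripper open.
Joint ranges: [-2.65, 2.65], [-0.89, 1.7], [-1.18, 1.37], [-2.13, 2.11], [-1.35, 1.29], [-3.14, 3.14]. Speed limits (rad/s): [1.89, 1.89, 2.57, 2.79, 3.14, 3.14].

INTERFACE

Orientations are given as a 3x3 rotation matrix whose columns are the frame's x, y, z axes.
In Python, from rig import env gives the robot as it stands.
- The arm moves only by the tool carry_out, never from a script. Its argument "moves" is a list of rows, each a list of 3 entries, a list of its own where there are three numbers: the closure, from 0 (fully open) to 1 (shut), then the shift along the tool's x, y, z in m, then the turn, a rotation vector about the tool's x, y, z in rad. A call has 1 to 20 rows; each row shifts and turns the commanded pose from where the row before left it, along the tool's axes as they then stand; what a row does not reach is not made up. A row lasts 1/10 s, in which the tool goes at most 50 mm and 8.59 degrees, less where a joint would pass 70% of its speed; a pose out of reach is approached as far as the arm can. A call is refused whole if a number of a shift passes 0.05 or a number of a turn 0.15, either way. A call with a gripper value outside its range is refused whole. The fingers move at their own pace and stop on an object; "squeeze" is the grip in N (left out, the last holds). Time passes only in rows, so rows that do not move let the fingers close. It gives the time, the measured TCP pose, the force, the opening and the grip force at its end, in the units of the state.
- env.observe(): the state, without advancing time (a new reading comes with each control period).
- env.capture(name): name is "scene" or "side" or "wrist"; returns a dict with "img" (384x512x3 uint8, red, green, blue), "intrinsics" (3x3 intrinsics, pixels), "cam_to_world" (4x4, takes a point from camera to world coordinates). Camera axes: x right, y up, looking along -z (the intrinsics and any distortion apply to the point x, -y, -z); pixel columns grow to the right and rows downward; lengths in m; the calibration is good to about 2 mm. A picture is of the moment at which its call begins. There is no depth.
- env.finish_job(): hands the job in; it is judged then, once.
The state is a dict: "time_s": time; "joints": joint angles; "qd": joint speeds; "effort": joint torques, N m; "position": TCP position; "eef_rot": TCP orientation; "ft_force": force on the tool from outside, world axes, zero at the start; "wrist_torque": the same for the moment, N m; "gripper_width": finger opening in m; "grasp_force": force on a finger pad.
Only numpy, scipy, OpenCV 4.12 (cv2) and the standard library are available. Lean on these libraries where they do the work, as an engineer would, in place of code of your own. Each camera call takes 0.05 s, during which the arm holds its last target. There are 200 camera calls.

## Working session

There is one attempt and no reset: what is moved stays moved. The work goes in short steps, Python scripts to look and compute and a tool call to move; the robot and the scene stay as the last step left them, time stands still between calls to the robot, and variables do not carry over. Pictures are saved under pics/ and viewed, at most 10 in all, crops included, and the job is handed in when it is done.

Besides the shell and the picture viewer there is one more tool, called after "Request:" by a JSON object that holds its "api" and its "payload", one argument or row to a line. carry_out: Moves the arm, as the interface text tells. Its arguments: {"type":"object","properties":{"moves":{"type":"array","items":{"type":"array"}},"squeeze":{"type":"number"}},"required":["moves"]}

```bash
mkdir -p pics; python3 - <<'E'
from rig import env
import cv2,pickle
d={}
for n in ["scene","side","wrist"]:
    c=env.capture(n); d[n]=c; print(n,c["intrinsics"].round(1).tolist(),c["cam_to_world"].round(3).tolist(),[k for k in c])
    cv2.imwrite(f"pics/{n}0.png",cv2.resize(c["img"][:,:,::-1],(800,600),interpolation=cv2.INTER_CUBIC))
pickle.dump(d,open("d0.pkl","wb"))
print(env.observe())
E
```

```text
scene [[416.6, 0.0, 253.4], [0.0, 416.6, 191.6], [0.0, 0.0, 1.0]] [[-0.598, -0.697, 0.396, 1.078], [0.802, -0.528, 0.28, 0.336], [0.014, 0.484, 0.875, 1.204], [0.0, 0.0, 0.0, 1.0]] ['img', 'intrinsics', 'cam_to_world']
side [[486.6, 0.0, 263.8], [0.0, 486.6, 188.2], [0.0, 0.0, 1.0]] [[-0.714, 0.426, -0.555, -0.345], [-0.7, -0.431, 0.57, 0.909], [0.004, 0.795, 0.606, 1.143], [0.0, 0.0, 0.0, 1.0]] ['img', 'intrinsics', 'cam_to_world']
wrist [[297.0, 0.0, 262.3], [0.0, 297.0, 192.9], [0.0, 0.0, 1.0]] [[0.301, 0.921, 0.248, 0.219], [-0.953, 0.291, 0.078, -0.48], [-0.0, -0.26, 0.966, 0.372], [0.0, 0.0, 0.0, 1.0]] ['img', 'intrinsics', 'cam_to_world']
{'time_s': 0.15, 'joints': array([-1.42030039e+00,  2.63436278e-01, -4.87533388e-02,  1.25938802e+00,
       -3.39234884e-05,  1.41550422e+00]), 'qd': array([-0.00100597, -0.00151647,  0.00434954, -0.00043434,  0.00216686,
        0.00019496]), 'effort': array([ 3.36420802e-03, -6.37828374e+01,  3.84646654e+01,  1.05361431e-02,
       -2.71484714e-05,  1.46988026e-05]), 'position': array([ 0.15800946, -0.50045957,  0.2309374 ]), 'eef_rot': array([[ 9.53610014e-01,  3.01044712e-01, -1.50680812e-04],
       [ 3.01044737e-01, -9.53609709e-01,  7.67393578e-04],
       [ 8.73290937e-05, -7.77155866e-04, -9.99999694e-01]]), 'ft_force': array([-0.27484407,  0.01396627, -0.04496803]), 'wrist_torque': array([-0.00594118,  0.03706106, -0.00364787]), 'grasp_force': 0.0, 'gripper_width': 0.08526252786954991}
```

View pics/scene0.png

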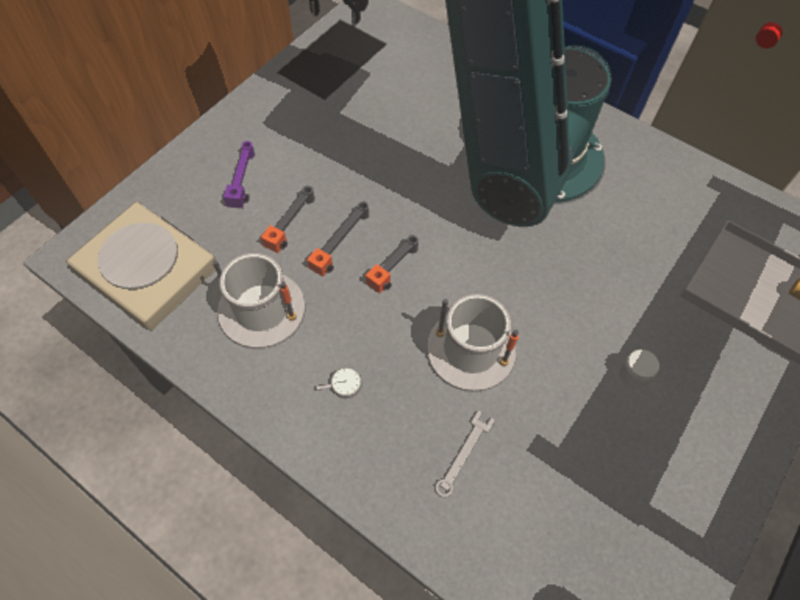

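View pics/side0.png

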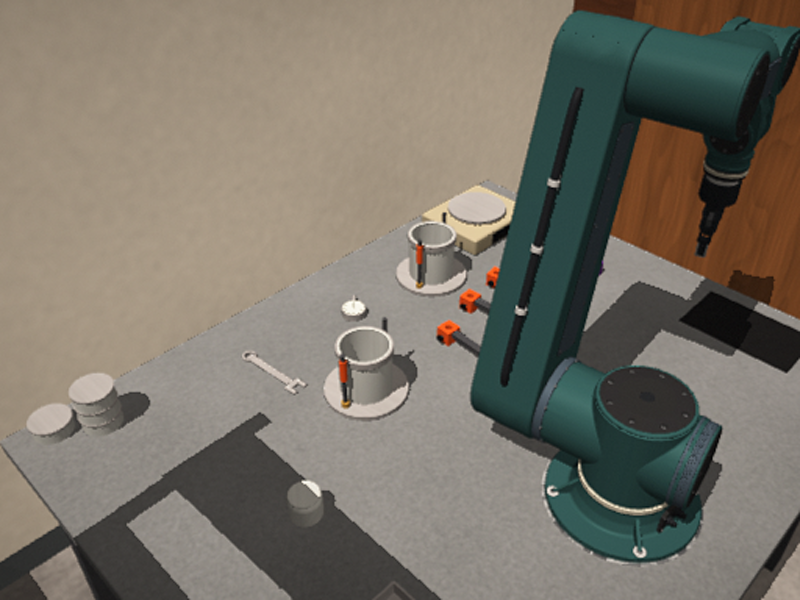

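Scene: bridges (800x600 px) at block/eye (273,238)/(307,193), (320,261)/(361,211), (378,277)/(410,243); leftmost-for-robot mould at about (475,340), with its sleeve rod at (512,345) and plain rod at (443,317). The side view shows the same mould at (365,370). I'll enlarge both.

```bash
cat > h.py <<'E'
import numpy as np,cv2,pickle
def ray(c,u,v):
    K=c["intrinsics"];M=c["cam_to_world"]
    d=np.array([(u-K[0,2])/K[0,0],-(v-K[1,2])/K[1,1],-1.])
    return M[:3,3],M[:3,:3]@d
def at(c,u,v,z):
    o,d=ray(c,u,v);return o+d*(z-o[2])/d[2]
def proj(c,p):
    K=c["intrinsics"];M=c["cam_to_world"];q=M[:3,:3].T@(np.asarray(p)-M[:3,3])
    return K[0,0]*q[0]/-q[2]+K[0,2],K[1,1]*-q[1]/-q[2]+K[1,2]
E
python3 - <<'E'
from h import *
d=pickle.load(open("d0.pkl","rb"))
s=d["scene"]["img"][:,:,::-1]; t=d["side"]["img"][:,:,::-1]
# native: scene bridges x160-275,y112-192 ; mould x265-340,y180-255
a=cv2.resize(s[110:194,160:276],None,fx=6.8,fy=6.8,interpolation=cv2.INTER_CUBIC)
b=np.hstack([cv2.resize(s[180:255,268:338],(400,428),interpolation=cv2.INTER_CUBIC),cv2.resize(t[198:273,200:270],(400,428),interpolation=cv2.INTER_CUBIC)])
cv2.imwrite("pics/a.png",a);cv2.imwrite("pics/b.png",b);print(a.shape,b.shape)
E
```

```text
(571, 789, 3) (428, 800, 3)
```

View pics/a.png

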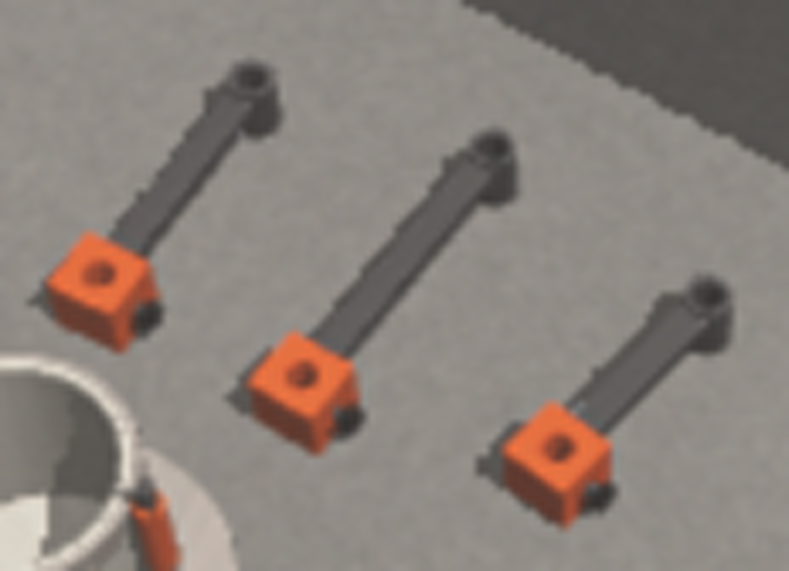

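View pics/b.png

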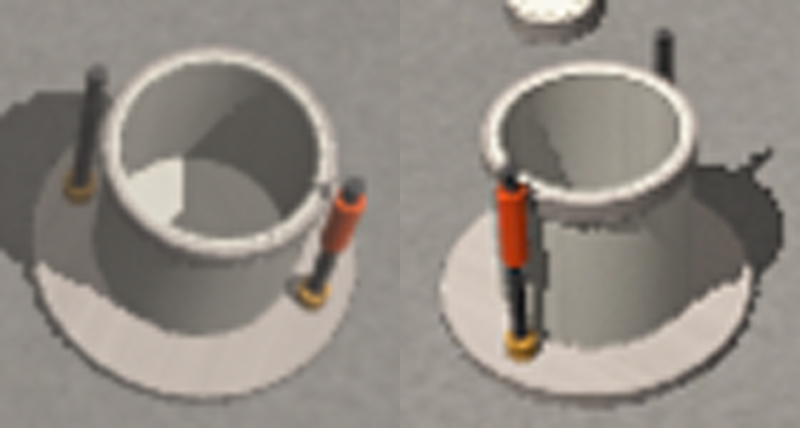

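Crop a: hole centres of left bridge (100,273)/(251,76), middle (303,376)/(492,147), right (559,448)/(710,294). Crop b: rod tips, scene: orange (354,187), plain (97,76); side: orange (109,174), plain (263,37).

```bash
python3 - <<'E'
from h import *
d=pickle.load(open("d0.pkl","rb"));S=d["scene"];T=d["side"]
f=lambda c,x,y,s,u0,v0,z: at(c,(x+.5)/s-.5+u0,(y+.5)/s-.5+v0,z)
for n,b,e in [("L",(100,273),(251,76)),("M",(303,376),(492,147)),("R",(559,448),(710,294))]:
    B=f(S,*b,6.8,160,110,.036);E=f(S,*e,6.8,160,110,.036);x=(B-E)[:2];L=np.linalg.norm(x)
    print(n,"dist",L.round(4),"mid",((B+E)/2).round(4),"yaw",np.degrees(np.arctan2(x[1],x[0])).round(1),"bal",((B+E)[:2]/2+.026*x/L).round(4))
for n,c,o,p,v0,u0 in [("scene",S,(354,187),(97,76),180,268),("side",T,(109,174),(263,37),198,200)]:
    O=f(c,*o,5.714,u0,v0,.15);P=f(c,*p,5.714,u0,v0,.15);x=(O-P)[:2]
    print(n,O.round(4),P.round(4),"d",np.linalg.norm(x).round(4),"mid",((O+P)/2).round(4),"yaw",np.degrees(np.arctan2(x[1],x[0])).round(1))
# wrist cam mount
W=d["wrist"]["cam_to_world"]
from rig import env
s=env.observe();R=s["eef_rot"];print("cam in tool",(R.T@(W[:3,3]-s["position"])).round(4),(R.T@W[:3,:3]).round(3).tolist())
E
```

```text
L dist 0.1412 mid [ 0.5122 -0.3576  0.036 ] yaw 8.5 bal [ 0.5379 -0.3538]
M dist 0.1654 mid [ 0.4852 -0.2341  0.036 ] yaw 4.3 bal [ 0.5111 -0.2322]
R dist 0.1164 mid [ 0.4666 -0.1009  0.036 ] yaw -2.6 bal [ 0.4926 -0.1021]
scene [0.5256 0.2105 0.15  ] [0.5508 0.0737 0.15  ] d 0.1392 mid [0.5382 0.1421 0.15  ] yaw 100.4
side [0.5224 0.2144 0.15  ] [0.5474 0.0768 0.15  ] d 0.1398 mid [0.5349 0.1456 0.15  ] yaw 100.3
cam in tool [ 0.0647 -0.001  -0.1407] [[0.0, 0.966, 0.26], [1.0, -0.0, -0.0], [-0.0, 0.26, -0.966]]
```

Target is the left bridge (141 mm ≈ 140). Checking clearance to the neighbouring decoy mould and working out the approach move.

```bash
cat >> h.py <<'E'
from scipy.spatial.transform import Rotation as Ro
def toolR(yaw): # tool down, x at yaw
    c,s=np.cos(yaw),np.sin(yaw); return np.array([[c,s,0],[s,-c,0],[0,0,-1.]])
def delta(s,p,R):
    Rc=s["eef_rot"]; return (Rc.T@(np.asarray(p)-s["position"])).round(4),Ro.from_matrix(Rc.T@R).as_rotvec().round(4)
E
python3 - <<'E'
from h import *
from rig import env
d=pickle.load(open("d0.pkl","rb"));S=d["scene"]
k=.64
# decoy mould rim centre ~ (252,281)/800 at z .128 ; base centre approx
m=at(S,252*k,281*k,.128);print("decoy centre",m, "to balance",np.linalg.norm(m[:2]-[.5379,-.3538]))
s=env.observe()
print(delta(s,[.5379,-.3538,.231],toolR(np.radians(8.5))))
E
```

```text
decoy centre [ 0.72583287 -0.25106947  0.128     ] to balance 0.21417825398739385
(array([ 0.4064, -0.0255, -0.    ]), array([-0.0008, -0.    ,  0.1574]))
```

Request:
{"api": "carry_out", "payload": {
  "moves": [
    [0.0,[0,0,0],[0,0,0.08]],
    [0.3,[0,0,0],[0,0,0.077]],
    [0.3,[0.033,-0.0074,0],[0,0,0]],
    [0.3,[0.033,-0.0074,0],[0,0,0]],
    [0.3,[0.033,-0.0074,0],[0,0,0]],
    [0.3,[0.033,-0.0074,0],[0,0,0]],
    [0.3,[0.033,-0.0074,0],[0,0,0]],
    [0.3,[0.033,-0.0074,0],[0,0,0]],
    [0.3,[0.033,-0.0074,0],[0,0,0]],
    [0.3,[0.033,-0.0074,0],[0,0,0]],
    [0.3,[0.033,-0.0074,0],[0,0,0]],
    [0.3,[0.033,-0.0074,0],[0,0,0]],
    [0.3,[0.033,-0.0074,0],[0,0,0]],
    [0.3,[0.033,-0.0074,0],[0,0,0]],
    [0.3,[0,0,0],[0,0,0]],
    [0.3,[0,0,0],[0,0,0]],
    [0.3,[0,0,0],[0,0,0]]
  ]
}}

```text
time_s: 1.85
position: [0.5358, -0.3544, 0.2312]
eef_rot: [[0.989, 0.148, -0.0], [0.148, -0.989, 0.0], [-0.0, -0.0, -1.0]]
ft_force: [0.1, 0.1, -0.2]
gripper_width: 0.0595
grasp_force: 0.0
```

```bash
python3 - <<'E'
from h import *
from rig import env
c=env.capture("wrist");pickle.dump(c,open("w1.pkl","wb"))
cv2.imwrite("pics/w1.png",cv2.resize(c["img"][:,:,::-1],(800,600),interpolation=cv2.INTER_CUBIC))
s=env.observe();print(s["position"],s["eef_rot"].round(3).tolist(),s["gripper_width"])
E
```

```text
[ 0.53570506 -0.35454166  0.23137418] [[0.989, 0.147, -0.0], [0.147, -0.989, 0.0], [-0.0, -0.0, -1.0]] 0.05973824910515199
```

View pics/w1.png

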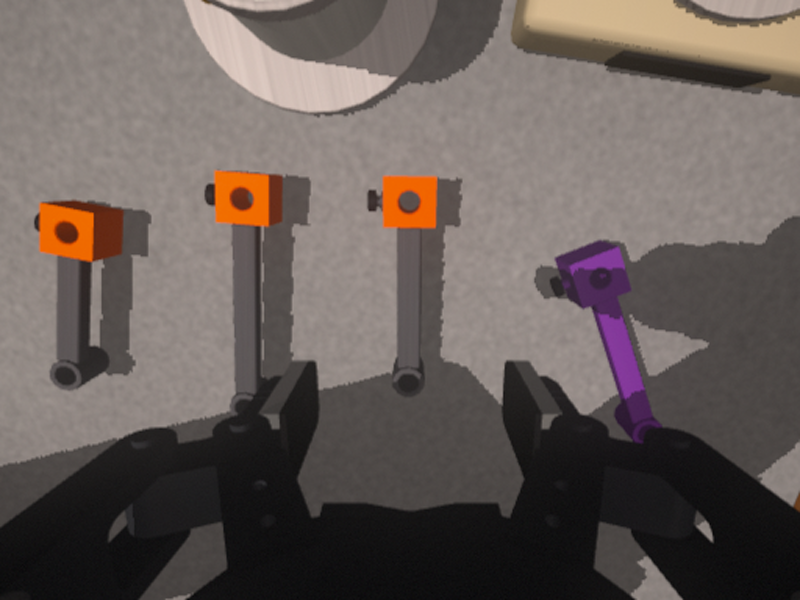

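Wrist view: target bridge straight ahead, block hole (409,201), eye hole (408,378), lying parallel to the tool's x.

```bash
python3 - <<'E'
from h import *
from rig import env
c=pickle.load(open("w1.pkl","rb"));g=lambda x,y:at(c,(x+.5)*.64-.5,(y+.5)*.64-.5,.036)
B=g(409,201);E=g(408,378);x=(B-E)[:2];L=np.linalg.norm(x);yaw=np.arctan2(x[1],x[0])
b=(B+E)[:2]/2+.026*x/L
print(L,(B+E)/2,np.degrees(yaw),b)
# edges of bar by colour profile across image row ~ y=300
r=c["img"][int(.64*290)].astype(int).sum(1);print(list(zip(range(245,290),r[245:290])))
print(delta(env.observe(),[*b,.008],toolR(yaw)))
E
```

```text
0.13587826177914378 [ 0.51566914 -0.35558876  0.036     ] 8.154833106072223 [ 0.54140623 -0.3519007 ]
[(245, np.int64(435)), (246, np.int64(441)), (247, np.int64(449)), (248, np.int64(451)), (249, np.int64(446)), (250, np.int64(433)), (251, np.int64(419)), (252, np.int64(419)), (253, np.int64(401)), (254, np.int64(309)), (255, np.int64(273)), (256, np.int64(271)), (257, np.int64(278)), (258, np.int64(279)), (259, np.int64(273)), (260, np.int64(276)), (261, np.int64(270)), (262, np.int64(277)), (263, np.int64(274)), (264, np.int64(275)), (265, np.int64(272)), (266, np.int64(276)), (267, np.int64(265)), (268, np.int64(225)), (269, np.int64(206)), (270, np.int64(243)), (271, np.int64(246)), (272, np.int64(246)), (273, np.int64(248)), (274, np.int64(248)), (275, np.int64(246)), (276, np.int64(246)), (277, np.int64(249)), (278, np.int64(247)), (279, np.int64(246)), (280, np.int64(241)), (281, np.int64(241)), (282, np.int64(246)), (283, np.int64(301)), (284, np.int64(433)), (285, np.int64(426)), (286, np.int64(422)), (287, np.int64(422)), (288, np.int64(415)), (289, np.int64(412))]
(array([ 0.0061, -0.0018,  0.2234]), array([-0.    ,  0.0002,  0.0056]))
```

Request:
{"api": "carry_out", "payload": {
  "moves": [
    [0.3,[0.0033,-0.0014,0.022],[0,0,0.005]],
    [0.3,[0,0,0.022],[0,0,0]],
    [0.3,[0,0,0.022],[0,0,0]],
    [0.3,[0,0,0.022],[0,0,0]],
    [0.3,[0,0,0.022],[0,0,0]],
    [0.3,[0,0,0.022],[0,0,0]],
    [0.3,[0,0,0.022],[0,0,0]],
    [0.3,[0,0,0.022],[0,0,0]],
    [0.3,[0,0,0.018],[0,0,0]],
    [0.3,[0,0,0.014],[0,0,0]],
    [0.3,[0,0,0.009],[0,0,0]],
    [0.3,[0,0,0.005],[0,0,0]],
    [0.3,[0,0,0],[0,0,0]],
    [0.3,[0,0,0],[0,0,0]]
  ]
}}

```text
time_s: 3.3
position: [0.5397, -0.3526, 0.0099]
eef_rot: [[0.99, 0.143, 0.001], [0.143, -0.99, -0.001], [0.001, 0.001, -1.0]]
ft_force: [1.1, 0.3, -0.4]
gripper_width: 0.0595
grasp_force: 0.0
```

```bash
python3 - <<'E'
from h import *
from rig import env
c=env.capture("wrist");pickle.dump(c,open("w2.pkl","wb"))
cv2.imwrite("pics/w2.png",cv2.resize(c["img"][:,:,::-1],(800,600),interpolation=cv2.INTER_CUBIC))
s=env.observe();print(s["position"],s["eef_rot"].round(3).tolist(),s["gripper_width"])
E
```

```text
[ 0.53980938 -0.35256707  0.01000003] [[0.99, 0.143, 0.001], [0.143, -0.99, -0.001], [0.001, 0.001, -1.0]] 0.05949557647641251
```

View pics/w2.png

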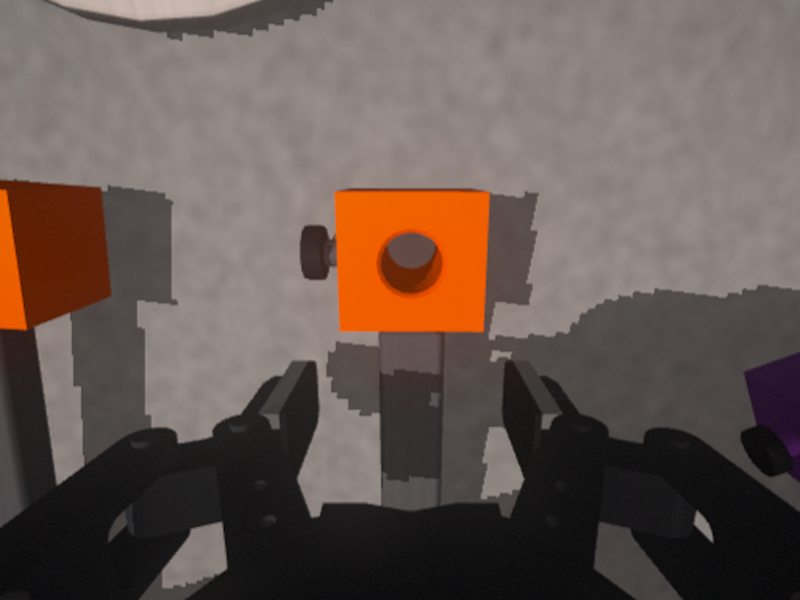

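Close wrist view: block hole rim centred at (410,263), block top corners (335,191), (489,191), (341,331), (484,331); the bar lies between the fingers.

```bash
python3 - <<'E'
from h import *
from rig import env
c=pickle.load(open("w2.pkl","rb"));s=env.observe();R=s["eef_rot"]
for p in [(410,263),(335,191),(489,191),(341,331),(484,331)]:
    q=at(c,(p[0]+.5)*.64-.5,(p[1]+.5)*.64-.5,.036);print(p,q.round(4),(R.T@(q-s["position"]))[:2].round(4))
E
```

```text
(410, 263) [ 0.5828 -0.3456  0.036 ] [ 0.0436 -0.0007]
(335, 191) [ 0.5976 -0.3252  0.036 ] [ 0.0611 -0.0188]
(489, 191) [ 0.6029 -0.3619  0.036 ] [0.0611 0.0183]
(341, 331) [ 0.5625 -0.3304  0.036 ] [ 0.0257 -0.0187]
(484, 331) [ 0.5678 -0.3672  0.036 ] [0.0257 0.0185]
```

Request:
{"api": "carry_out", "payload": {
  "moves": [
    [0.4,[-0.0004,0,0.0018],[0,0,0]],
    [0.6,[0,0,0],[0,0,0]],
    [0.8,[0,0,0],[0,0,0]],
    [1,[0,0,0],[0,0,0]],
    [1,[0,0,0],[0,0,0]],
    [1,[0,0,0],[0,0,0]],
    [1,[0,0,0],[0,0,0]],
    [1,[0,0,0],[0,0,0]]
  ],
  "squeeze": 80
}}

```text
time_s: 4.15
position: [0.5393, -0.3524, 0.0078]
eef_rot: [[0.99, 0.143, 0.0], [0.143, -0.99, -0.0], [0.0, 0.0, -1.0]]
ft_force: [-1.5, 0.4, 5.4]
gripper_width: 0.0165
grasp_force: 79.0
```

Request:
{"api": "carry_out", "payload": {
  "moves": [
    [1,[0,0,-0.004],[0,0,0]],
    [1,[0,0,-0.008],[0,0,0]],
    [1,[0,0,-0.012],[0,0,0]],
    [1,[0,0,-0.018],[0,0,0]],
    [1,[0,0,-0.02],[0,0,0]],
    [1,[0,0,-0.02],[0,0,0]],
    [1,[0,0,-0.02],[0,0,0]],
    [1,[0,0,-0.02],[0,0,0]],
    [1,[0,0,-0.02],[0,0,0]],
    [1,[0,0,-0.02],[0,0,0]],
    [1,[0,0,-0.02],[0,0,0]],
    [1,[0,0,-0.02],[0,0,0]],
    [1,[0,0,-0.02],[0,0,0]],
    [1,[0,0,-0.012],[0,0,0]],
    [1,[0,0,-0.008],[0,0,0]],
    [1,[0,0,0],[0,0,0]],
    [1,[0,0,0],[0,0,0]]
  ]
}}

```text
time_s: 5.85
position: [0.539, -0.3522, 0.2491]
eef_rot: [[0.99, 0.143, -0.0], [0.143, -0.99, 0.0], [-0.0, -0.0, -1.0]]
ft_force: [0.9, 0.2, -6.8]
gripper_width: 0.0168
grasp_force: 78.7
```

```bash
python3 - <<'E'
from h import *
from rig import env
c=env.capture("wrist");pickle.dump(c,open("w3.pkl","wb"))
cv2.imwrite("pics/w3.png",cv2.resize(c["img"][:,:,::-1],(800,600),interpolation=cv2.INTER_CUBIC))
s=env.observe();print(s["position"],s["eef_rot"].round(3).tolist(),s["gripper_width"],s["ft_force"],s["eef_rot"].T@s["wrist_torque"],s["joints"])
# target for grasp point
for mid in [[.5382,.1421],[.5349,.1456],[.53655,.14385]]:
    y=np.radians(100.35); b=np.array(mid)+.026*np.array([np.cos(y),np.sin(y)]);print(b)
E
```

```text
[ 0.53891951 -0.3520977   0.24881246] [[0.99, 0.143, -0.001], [0.143, -0.99, 0.001], [-0.001, -0.001, -1.0]] 0.01660492993568091 [ 0.03486118 -0.46027445 -7.23415068] [0.05646574 0.00242873 0.02520534] [-7.05200491e-01  4.74985116e-01  3.30348015e-01  1.42728900e+00
  1.55217955e-05  2.29256341e+00]
[0.53352882 0.16767694]
[0.53022882 0.17117694]
[0.53187882 0.16942694]
```

View pics/w3.png

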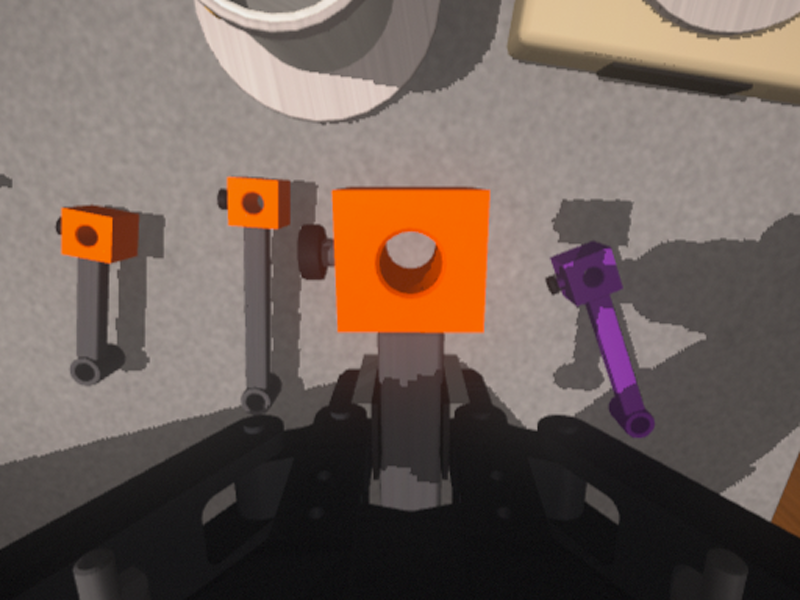

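Bridge is held level (picture unchanged: block hole (409,263), wrist moment ≈0.06 N m). Turning, then carrying across at height.

Request:
{"api": "carry_out", "payload": {
  "moves": [
    [1,[0,0,0],[0,0,-0.03]],
    [1,[0,0,0],[0,0,-0.06]],
    [1,[0,0,0],[0,0,-0.08]],
    [1,[0,0,0],[0,0,-0.09]],
    [1,[0,0,0],[0,0,-0.09]],
    [1,[0,0,0],[0,0,-0.09]],
    [1,[0,0,0],[0,0,-0.09]],
    [1,[0,0,0],[0,0,-0.09]],
    [1,[0,0,0],[0,0,-0.09]],
    [1,[0,0,0],[0,0,-0.09]],
    [1,[0,0,0],[0,0,-0.09]],
    [1,[0,0,0],[0,0,-0.09]],
    [1,[0,0,0],[0,0,-0.09]],
    [1,[0,0,0],[0,0,-0.09]],
    [1,[0,0,0],[0,0,-0.09]],
    [1,[0,0,0],[0,0,-0.09]],
    [1,[0,0,0],[0,0,-0.09]],
    [1,[0,0,0],[0,0,-0.087]],
    [1,[0,0,0],[0,0,-0.06]],
    [1,[0,0,0],[0,0,-0.03]]
  ]
}}

```text
time_s: 7.9
position: [0.539, -0.3522, 0.249]
eef_rot: [[-0.182, 0.983, -0.001], [0.983, 0.182, 0.001], [0.001, -0.001, -1.0]]
ft_force: [-0.9, -0.3, -7.3]
gripper_width: 0.0165
grasp_force: 78.6
```

```bash
python3 - <<'E'
from h import *
from rig import env
s=env.observe();print(s["time_s"],s["position"],np.degrees(np.arctan2(s["eef_rot"][1,0],s["eef_rot"][0,0])))
print(delta(s,[.5319,.1694,.250],toolR(np.radians(100.35))))
E
```

```text
7.9 [ 0.53901048 -0.35219022  0.24900333] 100.492691661463
(array([ 0.5142,  0.088 , -0.0007]), array([-0.0005, -0.0007,  0.0025]))
```

Request:
{"api": "carry_out", "payload": {
  "moves": [
    [1,[0.01,0.002,0],[0,0,0]],
    [1,[0.02,0.0035,0],[0,0,0]],
    [1,[0.03,0.0051,0],[0,0,0]],
    [1,[0.03,0.0051,0],[0,0,0]],
    [1,[0.03,0.0051,0],[0,0,0]],
    [1,[0.03,0.0051,0],[0,0,0]],
    [1,[0.03,0.0051,0],[0,0,0]],
    [1,[0.03,0.0051,0],[0,0,0]],
    [1,[0.03,0.0051,0],[0,0,0]],
    [1,[0.03,0.0051,0],[0,0,0]],
    [1,[0.03,0.0051,0],[0,0,0]],
    [1,[0.03,0.0051,0],[0,0,0]],
    [1,[0.03,0.0051,0],[0,0,0]],
    [1,[0.03,0.0051,0],[0,0,0]],
    [1,[0.03,0.0051,0],[0,0,0]],
    [1,[0.03,0.0051,0],[0,0,0]],
    [1,[0.03,0.0051,0],[0,0,0]],
    [1,[0.02,0.0035,0],[0,0,0]],
    [1,[0.01,0.002,0],[0,0,0]],
    [1,[0.004,0.0005,0],[0,0,0.002]]
  ]
}}

```text
time_s: 9.9
position: [0.5333, 0.1701, 0.2494]
eef_rot: [[-0.178, 0.984, -0.0], [0.984, 0.178, 0.0], [0.0, -0.0, -1.0]]
ft_force: [0.1, -1.1, -7.1]
gripper_width: 0.0165
grasp_force: 78.6
```

```bash
python3 - <<'E'
from h import *
from rig import env
d={n:env.capture(n) for n in ["scene","side","wrist"]};pickle.dump(d,open("d4.pkl","wb"))
s=env.observe();print(s["time_s"],s["position"],s["eef_rot"].round(4).tolist())
S=d["scene"]["img"][:,:,::-1];T=d["side"]["img"][:,:,::-1];W=d["wrist"]["img"][:,:,::-1]
f=lambda i:cv2.resize(i,(400,400),interpolation=cv2.INTER_CUBIC)
# scene crop around projected tool, side likewise
p=[.532,.16,.18]
o=[]
for n,I in (("scene",S),("side",T)):
    u,v=map(int,proj(d[n],p));print(n,u-50,v-50);o.append(f(I[v-50:v+50,u-50:u+50]))
cv2.imwrite("pics/e.png",np.hstack(o));cv2.imwrite("pics/w4.png",cv2.resize(W,(800,600),interpolation=cv2.INTER_CUBIC))
E
```

```text
10.05 [0.53362072 0.16869592 0.24947355] [[-0.1766, 0.9843, -0.0], [0.9843, 0.1766, -0.0003], [-0.0003, -0.0001, -1.0]]
scene 264 149
side 179 160
```

View pics/e.png

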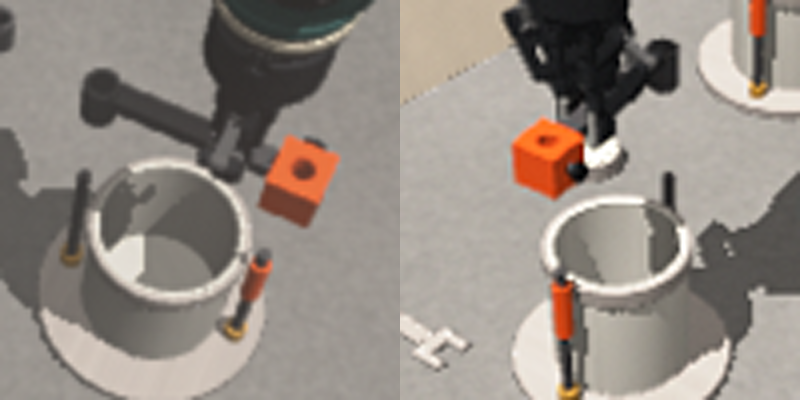

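View pics/w4.png

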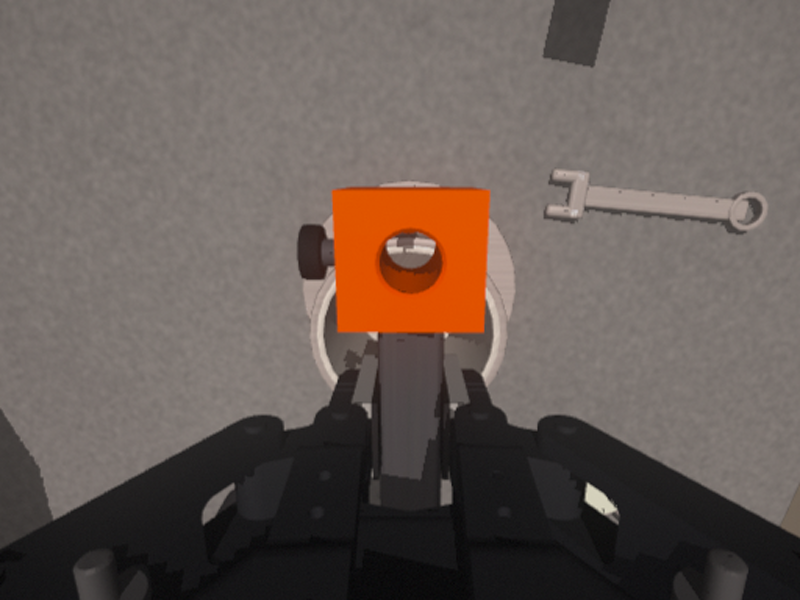

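Scene and side views: bridge is above the mould with the block on the sleeve-rod side (scene hole at (305,170), sleeve tip (262,258) in the crop); wrist view shows it still level in grip. Lowering to 25 mm clearance.

Request:
{"api": "carry_out", "payload": {
  "moves": [
    [1,[0.001,-0.0016,0.004],[0,0,-0.002]],
    [1,[0,0,0.008],[0,0,0]],
    [1,[0,0,0.01],[0,0,0]],
    [1,[0,0,0.01],[0,0,0]],
    [1,[0,0,0.01],[0,0,0]],
    [1,[0,0,0.01],[0,0,0]],
    [1,[0,0,0.008],[0,0,0]],
    [1,[0,0,0.004],[0,0,0]],
    [1,[0,0,0.002],[0,0,0]],
    [1,[0,0,0],[0,0,0]],
    [1,[0,0,0],[0,0,0]],
    [1,[0,0,0],[0,0,0]]
  ]
}}

```text
time_s: 11.25
position: [0.5321, 0.1699, 0.1838]
eef_rot: [[-0.179, 0.984, 0.001], [0.984, 0.179, 0.0], [0.0, 0.001, -1.0]]
ft_force: [-1.0, -0.4, -5.6]
gripper_width: 0.0168
grasp_force: 78.6
```

```bash
python3 - <<'E'
from h import *
from rig import env
d={n:env.capture(n) for n in ["scene","side","wrist"]};pickle.dump(d,open("d5.pkl","wb"))
s=env.observe();print(s["time_s"],s["position"],s["eef_rot"].round(4).tolist())
o=[]
for n in ("scene","side"):
    I=d[n]["img"][:,:,::-1]
    u,v=map(int,proj(d[n],[.532,.15,.17]));print(n,u-36,v-40);o.append(cv2.resize(I[v-40:v+40,u-36:u+36],(396,440),interpolation=cv2.INTER_CUBIC))
cv2.imwrite("pics/e5.png",np.hstack(o))
E
```

```text
11.4 [0.53206005 0.16984606 0.18366321] [[-0.179, 0.9838, 0.0003], [0.9838, 0.179, 0.0], [-0.0, 0.0003, -1.0]]
scene 275 159
side 195 171
```

View pics/e5.png

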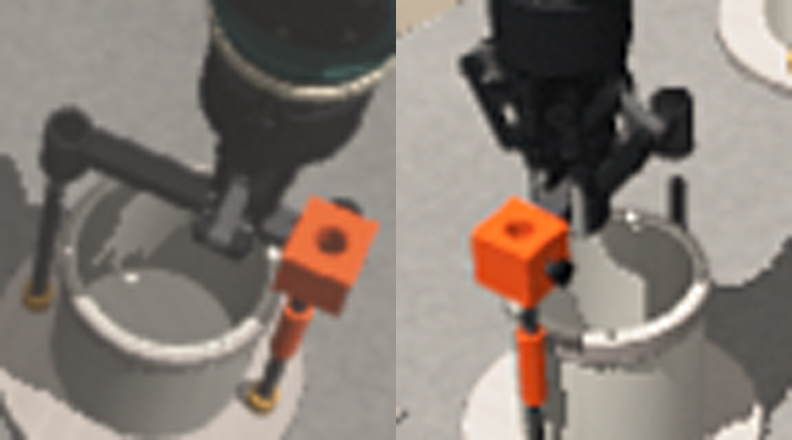

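Crop e5: hole tops, scene: block (332,240), eye (70,126); side: block (123,229), eye about (276,104), right half offset removed.

```bash
python3 - <<'E'
from h import *
d=pickle.load(open("d5.pkl","rb"));d0=pickle.load(open("d0.pkl","rb"))
f=lambda c,x,y,s,u0,v0,z: at(c,(x+.5)/s-.5+u0,(y+.5)/s-.5+v0,z)[:2]
zt=.1757+.036
H={"scene":((332,240),(70,126),275,159),"side":((123,229),(276,104),195,171)}
P={"scene":((354,187),(97,76),268,180),"side":((109,174),(263,37),200,198)}
for n in H:
    b,e,u,v=H[n];B=f(d[n],*b,5.5,u,v,zt);E=f(d[n],*e,5.5,u,v,zt)
    o,p,u,v=P[n];O=f(d0[n],*o,5.714,u,v,.15);Q=f(d0[n],*p,5.714,u,v,.15)
    print(n,"B",B.round(4),"E",E.round(4),"len",np.linalg.norm(B-E).round(4),"B-O",((B-O)*1e3).round(1),"E-P",((E-Q)*1e3).round(1))
s=np.array([.53206,.16985]);x=np.array([-.179,.9838]);print("kin B,E",s+.044*x,s-.096*x)
E
```

```text
scene B [0.5233 0.2136] E [0.5475 0.0747] len 0.141 B-O [-2.3  3.1] E-P [-3.3  1. ]
side B [0.5247 0.2149] E [0.5461 0.0801] len 0.1364 B-O [2.3 0.5] E-P [-1.3  3.3]
kin B,E [0.524184  0.2131372] [0.549244  0.0754052]
```

Tip readings from the two cameras disagree by a few mm (probably clicked slightly low), so I'll fit the mould's circles and the block silhouette to each image in code, comparing within the same camera.

```bash
cat > fit.py <<'E'
from h import *
from scipy.optimize import minimize
d0=pickle.load(open("d0.pkl","rb"));d5=pickle.load(open("d5.pkl","rb"))
smp=lambda g,uv: cv2.remap(g,uv[:,0].astype(np.float32)[None],uv[:,1].astype(np.float32)[None],cv2.INTER_LINEAR)[0]
t=np.linspace(0,2*np.pi,180,endpoint=False)
def circ(c,x,y,z,r): return np.array([proj(c,[x+r*np.cos(a),y+r*np.sin(a),z]) for a in t])
def score(c,g,x,y,z,r):
    return np.clip(smp(g,circ(c,x,y,z,r-.003))-smp(g,circ(c,x,y,z,r+.003)),-10,60).mean()
def block(c,m,p):
    y=np.radians(100.3);X=np.array([np.cos(y),np.sin(y)]);Y=np.array([-X[1],X[0]])
    q=np.array([proj(c,[*(p+a*.018*X+b*.019*Y),z]) for a in(-1,1) for b in(-1,1) for z in(.1757,.2117)])
    h=cv2.convexHull(q.astype(np.float32))
    M=np.zeros((384*4,512*4),np.uint8);cv2.fillConvexPoly(M,np.round((h+.5)*4-.5).astype(int),255)
    M=cv2.resize(M,(512,384),interpolation=cv2.INTER_AREA)/255.
    return np.abs(M-m).sum()
for n in("scene","side"):
    c=d0[n];g=cv2.cvtColor(c["img"],cv2.COLOR_RGB2GRAY).astype(np.float32)
    gr=np.arange(-10,10.1,1)*1e-3;best=[]
    for z,r in((.128,.06),(.012,.09)):
        for_ = [(score(c,g,.537+a,.143+b,z,r),.537+a,.143+b) for a in gr for b in gr]
        x0=max(for_)[1:]
        o=minimize(lambda p:-score(c,g,*p,z,r),x0,method="Nelder-Mead",options=dict(initial_simplex=[x0,(x0[0]+.001,x0[1]),(x0[0],x0[1]+.001)],xatol=1e-5))
        print(n,"circle",z,o.x.round(4),round(-o.fun,1))
    I=d5[n]["img"].astype(int);m=((I[...,0]>110)&(I[...,0]-I[...,2]>70)).astype(float)
    u,v=map(int,proj(c,[.5242,.2131,.194]));k=np.zeros_like(m);k[v-19:v+15,u-18:u+18]=1;m*=k
    x0=[.5242,.2131]
    o=min(((block(c,m,np.array([.5242+a,.2131+b])),.5242+a,.2131+b) for a in np.arange(-5,5.1,.5)*1e-3 for b in np.arange(-5,5.1,.5)*1e-3))
    print(n,"block",np.round(o,4),m.sum(), "kin .5242 .2131")
E
python3 fit.py
```

```text
scene circle 0.128 [0.5381 0.1416] 49.3
scene circle 0.012 [0.5355 0.1409] 29.3
scene block [111.7725   0.5217   0.2121] 193.0 kin .5242 .2131
side circle 0.128 [0.5371 0.1442] 51.7
side circle 0.012 [0.5375 0.1429] 39.9
side block [35.902   0.5272  0.2141] 255.0 kin .5242 .2131
```

```bash
cat > fitw.py <<'E'
from h import *
from scipy.optimize import minimize
from fit import smp,t,circ
def ok(uv):
    x,y=(uv+.5)/.64-.5
    if 288<x<498 and 178<y<340: return False
    if x<0 or x>798 or y<0: return False
    return y<np.interp(x,[0,250,335,480,560,800],[535,408,360,360,408,540])
def fit(c,x0,z,r,y=None):
    g=cv2.GaussianBlur(cv2.cvtColor(c["img"],cv2.COLOR_RGB2GRAY),(3,3),.6).astype(np.float32)
    def sc(p):
        m=circ(c,*p,z,r);k=np.array([ok(q) for q in m])
        d=smp(g,circ(c,*p,z,r-.0012))-smp(g,circ(c,*p,z,r+.0012))
        return np.clip(d[k],-20,60).sum()/max(k.sum(),25),k.sum()
    G=np.arange(-10,10.1,1)*1e-3
    b=max((sc((x0[0]+a,x0[1]+e)),x0[0]+a,x0[1]+e) for a in G for e in G);p=b[1:]
    o=minimize(lambda p:-sc(p)[0],p,method="Nelder-Mead",options=dict(initial_simplex=[p,(p[0]+.001,p[1]),(p[0],p[1]+.001)],xatol=1e-5))
    return o.x.round(4),sc(o.x)
if __name__=="__main__":
    for n in("d4","d5"):
        c=pickle.load(open(n+".pkl","rb"))["wrist"];M=c["cam_to_world"]
        for z,r in((.128,.06),(.012,.09)): print(n,z,*fit(c,(.537,.142),z,r))
        # tool implied by camera pose: TCP = cam - R*mount
        T=np.array([[0,.966,.26],[1,0,0],[0,.26,-.966]]);R=M[:3,:3]@T.T;p=M[:3,3]-R@[.0647,-.001,-.1407]
        x=R[:2,0]/np.linalg.norm(R[:2,0]);print(" TCP",p.round(4),"yaw",np.degrees(np.arctan2(x[1],x[0])).round(2),"bridge mid",(p[:2]-.026*x).round(4))
E
sed -i 's/^for n in("scene","side"):/if __name__=="__main__":\n for n in("scene","side"):/' fit.py
python3 - <<'E'
L=open('fit.py').read().split(' for n in("scene","side"):\n');b='\n'.join(' '+l for l in L[1].split('\n'))
open('fit.py','w').write(L[0]+' for n in("scene","side"):\n'+b)
E
python3 fitw.py
```

```text
d4 0.128 [0.5299 0.1442] (np.float64(17.86154513888889), np.int64(27))
d4 0.012 [0.5345 0.1417] (np.float64(15.98206097146739), np.int64(46))
 TCP [0.5332 0.1708 0.2494] yaw 100.22 bridge mid [0.5378 0.1452]
d5 0.128 [0.5364 0.1358] (np.float64(25.314676339285715), np.int64(35))
d5 0.012 [0.537  0.1394] (np.float64(15.673591382575758), np.int64(66))
 TCP [0.5318 0.1715 0.1837] yaw 100.34 bridge mid [0.5364 0.1459]
```

Lateral offsets (the height-independent ones) agree between clicks and circle fits: the bridge sits about 3.4 mm too far in +y and 1 mm too little in x. Correcting.

Request:
{"api": "carry_out", "payload": {
  "moves": [
    [1,[-0.0015,0.0002,0.0004],[0,0,0]],
    [1,[-0.002,0.0002,0.0004],[0,0,0]],
    [1,[0,0,0],[0,0,0]],
    [1,[0,0,0],[0,0,0]],
    [1,[0,0,0],[0,0,0]],
    [1,[0,0,0],[0,0,0]]
  ]
}}

```text
time_s: 12.0
position: [0.533, 0.1665, 0.1827]
eef_rot: [[-0.179, 0.984, -0.0], [0.984, 0.179, 0.0], [0.0, -0.0, -1.0]]
ft_force: [0.7, 1.0, -7.7]
gripper_width: 0.0168
grasp_force: 78.6
```

```bash
cat > chk.py <<'E'
from h import *
from rig import env
d={n:env.capture(n) for n in ["scene","side"]};pickle.dump(d,open("d6.pkl","wb"))
d0=pickle.load(open("d0.pkl","rb"))
s=env.observe();print(s["time_s"],s["position"].round(4),s["eef_rot"][:,0].round(4),s["qd"].round(3),s["grasp_force"])
# lateral: per image row, orange blob centres: sleeve (below block) vs block hole axis; lateral px of the red mask in d0 sleeve
p=s["position"];x=s["eef_rot"][:2,0]
for n in d:
    C=d[n]["cam_to_world"][:3,:3]
    I0=d0[n]["img"].astype(int);m=(I0[...,0]>110)&(I0[...,0]-I0[...,2]>60)
    # sleeve pixels near the orange rod; find its lateral offset against the projected vertical rod axis
    O=np.array([.5249,.2100])
    box=np.array([proj(d0[n],[*O,z]) for z in(.05,.15)])
    ys,xs=np.nonzero(m);k=(xs>box[:,0].min()-8)&(xs<box[:,0].max()+8)&(ys>box[:,1].min()-4)&(ys<box[:,1].max()+4);xs,ys=xs[k],ys[k]
    w=I0[ys,xs,0]*0+1
    ax=np.polyfit(box[:,1],box[:,0],1);pxm=np.linalg.norm(np.subtract(proj(d0[n],[*(O+.01*C[:2,0]),.12]),proj(d0[n],[*O,.12])))/10
    print(n,"sleeve px",k.sum(),"rows",ys.min(),ys.max(),"lateral sleeve - assumed tip (mm)",((xs-np.polyval(ax,ys)).mean()/np.hypot(1,ax[0])/pxm).round(2),"img right in world",C[:,0].round(2))
    # block mask
    I=d[n]["img"].astype(int);m=(I[...,0]>110)&(I[...,0]-I[...,2]>60)
    B=p[:2]+.044*x;zu=p[2]-.0078;ys,xs=np.nonzero(m)
    q=np.array([proj(d[n],[*(B+a*.018*x+b*.019*np.array([-x[1],x[0]])),z]) for a in(-1,1) for b in(-1,1) for z in(zu,zu+.036)])
    k=(xs>q[:,0].min()-3)&(xs<q[:,0].max()+3)&(ys>q[:,1].min()-3)&(ys<q[:,1].max()-2);xs=xs[k];ys=ys[k]
    print("   block hull cols",q[:,0].min().round(2),q[:,0].max().round(2),"rows",q[:,1].min().round(2),q[:,1].max().round(2)," mask cols",xs.min()-.5,xs.max()+.5,"rows",ys.min()-.5,ys.max()+.5,"px/mm",pxm.round(3))
E
python3 chk.py
```

```text
12.1 [0.533  0.1665 0.1827] [-0.1791  0.9838 -0.    ] [-0.001 -0.001 -0.003  0.001 -0.001 -0.   ] 78.59181761741638
scene sleeve px 31 rows 214 230 lateral sleeve - assumed tip (mm) 3.17 img right in world [-0.6   0.8   0.01]
   block hull cols 322.38 342.08 rows 193.91 216.27  mask cols 323.5 342.5 rows 193.5 214.5 px/mm 0.346
side sleeve px 65 rows 230 244 lateral sleeve - assumed tip (mm) -2.59 img right in world [-0.71 -0.7   0.  ]
   block hull cols 209.35 227.44 rows 206.12 226.41  mask cols 208.5 226.5 rows 205.5 224.5 px/mm 0.324
```

```bash
cat > chk2.py <<'E'
from h import *
from rig import env
d0=pickle.load(open("d0.pkl","rb"));d=pickle.load(open("d6.pkl","rb"));s=env.observe();p=s["position"];x=s["eef_rot"][:2,0]
msk=lambda I:(I[...,0]>50)&(I[...,0]>1.7*I[...,2])&(I[...,0]>1.35*I[...,1])
O=p[:2]+.044*x;Q=p[:2]-.096*x
def axis(c,P,z0,z1):
    b=np.array([proj(c,[*P,z]) for z in(z0,z1)]);a=np.polyfit(b[:,1],b[:,0],1);return b,a
def lat(mask,c,P,z0,z1,w,tag):
    b,a=axis(c,P,z0,z1);R=c["cam_to_world"][:2,0]
    k=np.linalg.norm(np.subtract(proj(c,[*(P+.01*R),z1]),proj(c,[*P,z1])))/10
    out=[];wd=[]
    for r in range(int(b[:,1].min())+2,int(b[:,1].max())-1):
        u=np.polyval(a,r);cs=np.arange(int(u)-w,int(u)+w+1);h=cs[mask[r,cs]]
        if len(h)>1: out.append(h.mean()-u);wd.append(len(h))
    print(tag,"lat mm",(np.mean(out)/k).round(2),"sd",(np.std(out)/k).round(2),"n",len(out),"width mm",(np.mean(wd)/k).round(1))
for n in("scene","side"):
    I0=d0[n]["img"].astype(int);c=d0[n];g=I0.sum(2)
    lat(msk(I0),c,O,.10,.135,6,n+" sleeve")
    for P,nm,z in((O,"orange rod low",(.03,.07)),(Q,"plain rod",(.03,.148) if n=="scene" else (.135,.15))): lat(g<210 if n=="scene" else g<200,c,P,*z,5,n+" "+nm)
    I=d[n]["img"].astype(int);m=msk(I)
    zu=p[2]-.0078;lat(m,d[n],O,zu+.012,zu+.03,16,n+" block")
    # same statistic on rendered block
    q=np.array([proj(c,[*(O+a*.018*x+b*.019*np.array([-x[1],x[0]])),z]) for a in(-1,1) for b in(-1,1) for z in(zu,zu+.036)])
    M=np.zeros((384,512),np.uint8);cv2.fillConvexPoly(M,np.round(cv2.convexHull(q.astype(np.float32))*16).astype(int),255,shift=4)
    lat(M>0,c,O,zu+.012,zu+.03,16,n+" block expected")
E
python3 chk2.py
```

```text
scene sleeve lat mm 1.68 sd 0.15 n 2 width mm 15.7
scene orange rod low lat mm 0.21 sd 0.32 n 2 width mm 6.0
scene plain rod lat mm 0.51 sd 0.64 n 14 width mm 7.5
scene block lat mm nan sd nan n 0 width mm nan
scene block expected lat mm nan sd nan n 0 width mm nan
side sleeve lat mm -2.18 sd 0.3 n 5 width mm 15.3
side orange rod low lat mm -0.79 sd 1.48 n 6 width mm 7.9
side plain rod lat mm nan sd nan n 0 width mm nan
side block lat mm -2.68 sd 0.0 n 1 width mm 53.6
side block expected lat mm 0.29 sd 0.0 n 1 width mm 53.6
  return _methods._mean(a, axis=axis, dtype=dtype,
  ret = ret.dtype.type(ret / rcount)
  ret = _var(a, axis=axis, dtype=dtype, out=out, ddof=ddof,
  arrmean = um.true_divide(arrmean, div, out=arrmean,
  ret = ret.dtype.type(ret / rcount)
```

The residual offsets, measured relative to each camera's own bias, are under about 1 mm. Clearance is about 25 mm and the arm is still, so I'm handing in.

```bash
python3 -c "
from rig import env
print(env.finish_job())"
```

```text
the job is handed in; nothing more can be done
None
```

I handed the job in at about 12 s of robot time; no verdict came back. The 140 mm bridge is held level and steady by its balance point, the orange block over the sleeved rod, about 25 mm above the tips and within about 1 mm of alignment by my measurements; the last 3.5 mm correction was checked by image code only, as my picture views were used up.

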